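# Bolt the syringe pumps and lock the sound bolt with the hairpin clip

## Robot

A 7-joint arm with a two-finger parallel gripper is mounted at the origin on a cart in front of the work surface, level with it; the furniture and walls round the work are solid. World frame = base frame: x ahead of the robot, y to its left, z up, the work surface at z = 0. Lengths are in m, angles in rad, forces in N, time in s.
With the tool pointing down it reaches from about 0.425 to 1.025 m from the base axis. Payload 3.6 kg.
Tool frame: the origin (TCP) lies midway between the tips of the shut fingers; the grasp point (between the pads) lies 19 mm behind it; z points along the fingers, y is the line along which they close (so a half turn about z gives the same grasp; the last joint's range is limited). The gripper opens to 85 mm and grips with 20 to 120 N. Pads are 22 mm wide; open, the fingers measure 114 mm over their backs; the gripper's body (76 mm by 85 mm) begins 54 mm behind the grasp point. The pads swing forward as they close: fully open they stand 13 mm farther back than shut.
Start: joints at [1.093, 0.591, 0.048, 1.609, -0.033, 0.943, -0.034], TCP at [0.272, -0.672, 0.231] pointing down, gripper open.
Joint ranges: [-2.69, 2.69], [-0.47, 2.24], [-1.27, 1.36], [0.19, 2.51], [-1.53, 4.68], [0.08, 2.07], [-3.09, 3.09]. Speed limits (rad/s): [2.57, 2.57, 3.14, 3.14, 3.14, 3.14, 3.14].

## Interface

Orientations are given as a 3x3 rotation matrix whose columns are the frame's x, y, z axes.
In Python, from bench import bot, camrig gives the robot as it stands (bot), with the cameras (camrig).
- The arm moves only by the shell command python3 inch.py 'ROWS'. ROWS is a JSON list of rows, 1 to 8 of them, each an object with the fields d (a list: dx, dy, dz in shares of 0.5 m (1.0 is 0.5 m)), turn_vec (a list: a rotation vector rx, ry, rz in a scale on which 1.0 is 120 degrees), finger_gap (the finger opening in m); a field left out counts as zero (the opening has to be given); each row is the pose to reach, as a shift and turn from the pose commanded when the command began, along the tool's axes at that moment; what a row does not reach only later rows make up. A row lasts 1/8 s, in which the tool goes at most 0.0625 m and 0.188 rad, less where a joint would pass 70% of its speed; a pose out of reach is approached as far as the arm can. The fingers move at their own pace and stop on an object; the grip force is fixed at half the most. Time passes only in rows, so rows that do not move let the fingers close. It prints the time, the measured TCP pose, the force, the opening and the grip force at its end. Shift and turn numbers lie between -1 and 1, and a call with a number outside is refused. Input that does not fit is refused with a message, and nothing moves.
- bot.state(): the state, without advancing time (a new reading comes with each control period).
- camrig.read_camera(name): name is "side" or "top"; returns a dict with "frame" (384x512x3 uint8, red, green, blue), "depth" (384x512 float32, m along the optical axis (not along the pixel's ray), 0 where there is no reading), "vertical_fov" (degrees; the focal length in pixels is half the picture's height over the tangent of half this angle, whatever the lens; pixels are square), "cx", "cy" (the principal point, pixels), "cam_to_world" (4x4, takes a point from camera to world coordinates). Camera axes: x right, y up, looking along -z (the intrinsics and any distortion apply to the point x, -y, -z); pixel columns grow to the right and rows downward; lengths in m; the calibration is good to about 2 mm. A picture is of the moment at which its call begins.
- bot.close_job(): hands the job in; it is judged then, once.
The state is a dict: "time_s": time; "q": joint angles; "qd": joint speeds; "joint_efforts": joint torques, N m; "position": TCP position; "ee_rot": TCP orientation; "force": force on the tool from outside, world axes, zero at the start; "wrist_torque": the same for the moment, N m; "gripper_width": finger opening in m; "gripper_force": force on a finger pad.
Only numpy, scipy, OpenCV 4.12 (cv2) and the standard library are available. Lean on these libraries where they do the work, as an engineer would, in place of code of your own. Each camera call takes 0.05 s, during which the arm holds its last target. There are 200 camera calls.

## Task

Each syringe pump dock has a sliding bolt with an orange tab: push both bolts to the left as far as they will go; one of them sticks partway, the other runs fully home. Then lock the bolt that went home: lay the big yellow hairpin clip flat on that dock's plate and push it sideways onto the steel pin until it snaps past its throat and the pin sits in its pocket, let go, and leave everything else where it is.

Things in the scene. Friction and masses are not known exactly. Their poses are not given: they have to be found in the camera images.
- dock_a: fixed light grey plate a, 10 mm thick, x -40 to 250, y -122 to 78 mm. Origin: on the table below its steel pin; x to the back, y to the left (bolt and clip are pushed to +y), z up. A white/orange syringe pump fills x 100 to 250 mm, 120 mm high. The clip is laid at x = 0, y under 0, mouth to +y. Bolt guides: x 34 to 66, y -14 to 70, z to 33 mm
- dock_b: fixed light grey plate b, 10 mm thick, x -40 to 250, y -122 to 78 mm. Origin: on the table below its steel pin; x to the back, y to the left (bolt and clip are pushed to +y), z up. A white/orange syringe pump fills x 100 to 250 mm, 120 mm high. The clip is laid at x = 0, y under 0, mouth to +y. Bolt guides: x 34 to 66, y -14 to 70, z to 33 mm
- pin_a (a point): on the axis of dock a's upright steel pin, 14.5 mm over the table = mid-height of a clip lying on the plate; axes as the dock. Shank 14 mm diameter from the plate (z 10) to z 24, then a 22 mm head, top at z 35 mm; the clip passes under the head
- pin_b (a point): on the axis of dock b's upright steel pin, 14.5 mm over the table = mid-height of a clip lying on the plate; axes as the dock. Shank 14 mm diameter from the plate (z 10) to z 24, then a 22 mm head, top at z 35 mm; the clip passes under the head
- bolt_a (a joint): slide of dock a's bolt, m: 0 = drawn back, grows as pushed to dock +y; starts at 0 to 0.010. About 2 N of friction; stays where left. One dock's bolt runs home at 0.060, the other's sticks hard at 0.022; try which. The bolt: steel bar 20 x 110 mm, orange tab at its tail, orange side lug
- bolt_b (a joint): slide of dock b's bolt, m: 0 = drawn back, grows as pushed to dock +y; starts at 0 to 0.010. About 2 N of friction; stays where left. One dock's bolt runs home at 0.060, the other's sticks hard at 0.022; try which. The bolt: steel bar 20 x 110 mm, orange tab at its tail, orange side lug
- tab_a (a point): middle of the pushing (-y) face of the orange tab of bolt a, 32 mm over the table; moves with the bolt (dock x 50, y -92 mm + joint); axes as the dock. Tab 30 mm wide (x), 10 thick (from here to +y), top 46 to 48 mm over the table
- tab_b (a point): middle of the pushing (-y) face of the orange tab of bolt b, 32 mm over the table; moves with the bolt (dock x 50, y -92 mm + joint); axes as the dock. Tab 30 mm wide (x), 10 thick (from here to +y), top 46 to 48 mm over the table
- lug_a (a point): tip of bolt a's orange lug (dock x 13, y -12 mm + joint, z 16); moves with the bolt; axes as the dock. The lug is 10 mm wide in y, z 12 to 21 mm, and reaches from here +22 mm in x to the bar. It bars the clip's way onto the pin until the bolt is home
- lug_b (a point): tip of bolt b's orange lug (dock x 13, y -12 mm + joint, z 16); moves with the bolt; axes as the dock. The lug is 10 mm wide in y, z 12 to 21 mm, and reaches from here +22 mm in x to the bar. It bars the clip's way onto the pin until the bolt is home
- clip: loose yellow hairpin clip of 9 mm round wire, lying flat, about 0.18 kg. Origin: underside, midway between two black flat-sided grips (x -13 to 13, 14 mm high, 48 mm wide over both, rigid): grasp across them. x to the open mouth, z up. Behind, a rigid half-round bow to x = -35; in front two springy legs to x = 86 mm, 45 mm wide over all
- clip_seat (a point): centre of the clip's pocket, where the pin must sit: clip x = 46 mm, mid-height of the wire; pocket 16 mm wide, x 41 to 51. Before it (x = 57) a 7 mm throat, then a flare to a 27 mm wide mouth (x = 81). A pin takes about 8 N to pass the throat and snaps in. Behind the pocket (x = 32) the gap is 7 mm and far stiffer: it stops the pin
- clip_back (a point): rearmost point of the bow, where the clip can be pushed: clip x = -35 mm, mid-height of the wire (4.5 mm); half-round there, outer radius 23 mm; fingers set wide apart can jam on it and drag the clip back off
- gel_bottle: loose bystander, pale upright gel bottle, 49 mm diameter, 172 mm tall; origin under its centre
- carton_b: loose bystander, white and red carton 48 x 90 x 58 mm high; origin under its centre
- marker: loose bystander, white marker pen with black cap, 137 mm long along its y, 15 mm thick, lying
- penlight: loose bystander, white penlight, 133 mm long along its y, 14 mm thick, lying
- airway_2: loose bystander, curved airway with orange flange, 68 x 88 mm, 14 mm high, lying
- vial_4: loose bystander, upright white vial with orange cap, 30 mm diameter, 56 mm tall

How it is judged:
At the end, for the whole second after the job is handed in: The free bolt within 5 mm of home (0.060), the sticking bolt within 3 mm of where it stops (0.022), the clip flat and at rest on the free bolt's dock with the pin in its pocket (pocket centre within 6 mm of pin_a/pin_b of that dock), released (value of joint each of bolt_a, bolt_b above 0.019 m and ((value of joint bolt_a above 0.055 m and distance between clip_seat and pin_a below 0.006 m) or (value of joint bolt_b above 0.055 m and distance between clip_seat and pin_b below 0.006 m)) and angle between clip's own z axis and vertical below 0.12 rad and linear speed of clip below 0.02 m/s); the robot touches nothing.
It fails at once if a bystander is moved more than 30 mm or the bottle or vial is tipped (distance of any of gel_bottle, carton_b, marker, penlight, airway_2, vial_4 from where it was at the start of the episode above 0.03 m or angle between any of gel_bottle, vial_4's own z axis and vertical above 0.5 rad).
It also fails if it takes over 72 s, if anything falls off the work surface, if the arm or the gripper's body presses on something with over 40 N, if the wrist force passes 120 N, or if a joint passes its speed limit or range.

## Working session

There is one attempt and no reset: what is moved stays moved. The work goes in short steps, Python scripts to look and compute and a shell command to move; the robot and the scene stay as the last step left them, time stands still between calls to the robot, and variables do not carry over. Pictures are saved under pics/ and viewed, at most 10 in all, crops included, and the job is handed in when it is done.

```bash
ls; mkdir -p pics; cat > h.py <<'E'
import numpy as np, cv2
from bench import bot, camrig
def cap(n):
    c=camrig.read_camera(n); c['f']=192/np.tan(np.radians(c['vertical_fov'])/2); c['f']=c['frame'].shape[0]/2/np.tan(np.radians(c['vertical_fov'])/2); return c
def cloud(c):
    d=c['depth']; v,u=np.mgrid[:d.shape[0],:d.shape[1]]
    P=np.stack([(u-c['cx'])/c['f']*d,-(v-c['cy'])/c['f']*d,-d,np.ones_like(d)],-1)
    return (P@np.array(c['cam_to_world']).T)[...,:3]
def ray(c,u,v,z):
    T=np.array(c['cam_to_world']); r=T[:3,:3]@np.array([(u-c['cx'])/c['f'],-(v-c['cy'])/c['f'],-1]); o=T[:3,3]
    return o+r*(z-o[2])/r[2]
def proj(c,p):
    T=np.array(c['cam_to_world']); q=T[:3,:3].T@(np.array(p)-T[:3,3]); return c['cx']+c['f']*q[0]/-q[2], c['cy']-c['f']*q[1]/-q[2]
E
python3 - <<'E'
from h import *
for n in("top","side"):
    c=cap(n); print(n,{k:c[k] for k in c if k not in('frame','depth')}); cv2.imwrite(f'pics/{n}0.png',c['frame'][...,::-1])
    np.savez(f'{n}0.npz',**c)
s=bot.state(); print(s['time_s'],s['position'],s['ee_rot'],s['gripper_width'],s['force'])
E
```

```text
bench.py
inch.py
pics
top {'vertical_fov': 55.439715918496134, 'cx': 254.42372367677623, 'cy': 186.8072802618131, 'cam_to_world': array([[ 0.01559267,  0.97275097, -0.23132753,  0.23778777],
       [-0.99983726,  0.01306954, -0.01243572, -0.04433838],
       [-0.00907351,  0.23148379,  0.97279645,  1.04151807],
       [ 0.        ,  0.        ,  0.        ,  1.        ]]), 'f': np.float64(365.3983470710602)}
side {'vertical_fov': 42.02227752949237, 'cx': 258.6507599699021, 'cy': 192.6996362785303, 'cam_to_world': array([[-0.98035378,  0.16177503, -0.1128508 ,  0.27759522],
       [-0.19686819, -0.8379564 ,  0.50899115,  0.67492104],
       [-0.012222  ,  0.52120813,  0.85334208,  1.27998438],
       [ 0.        ,  0.        ,  0.        ,  1.        ]]), 'f': np.float64(499.88660625393373)}
0.1 [ 0.27191462 -0.6712641   0.23024065] [[ 9.26836968e-01  3.75463105e-01 -8.31780259e-04]
 [ 3.75464021e-01 -9.26835060e-01  1.88173973e-03]
 [-6.43992628e-05 -2.05636951e-03 -9.99997884e-01]] 0.0855393141391501 [-0.20475014 -0.05213452 -0.15275948]
```

View pics/top0.png

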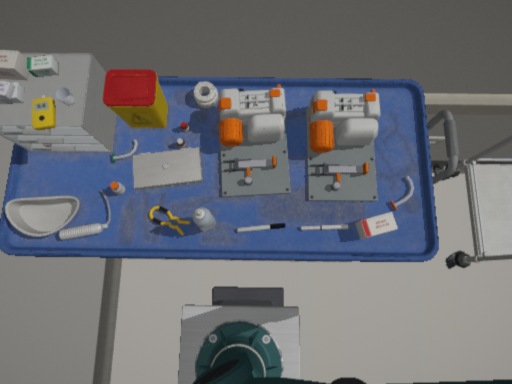

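View pics/side0.png

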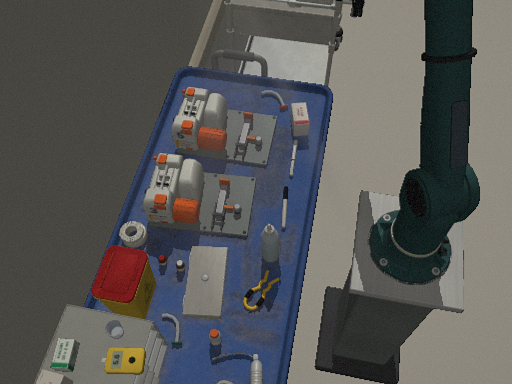

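The top view shows two docks at about (255,165) and (343,170), the clip at (168,218) with its mouth toward the bottle at (205,217), and two pens along the front. In the side view the clip is at (262,292) and the pins are near (237,206) and (264,143). Next I'll take enlarged crops.

```bash
python3 - <<'E'
from h import *
t=cv2.imread('pics/top0.png'); s=cv2.imread('pics/side0.png')
R=lambda i,x,y,w,h:cv2.resize(i[y:y+h,x:x+w],(400,300),interpolation=cv2.INTER_CUBIC)
a=R(t,215,140,80,60);b=R(t,303,145,80,60);c=R(t,140,190,80,60);d=R(s,230,260,80,60)
cv2.imwrite('pics/crops.png',np.vstack([np.hstack([a,b]),np.hstack([c,d])]))
for n in('top','side'):
    c=dict(np.load(n+'0.npz')); P=cloud(c); hsv=cv2.cvtColor(c['frame'],cv2.COLOR_RGB2HSV)
    for nm,lo,hi in(('yel',(18,120,90),(35,255,255)),('or',(5,150,120),(14,255,255))):
        m=cv2.inRange(hsv,lo,hi); k,l,st,ce=cv2.connectedComponentsWithStats(m)
        for i in range(1,k):
            if st[i,4]>8:
                p=P[l==i]; print(n,nm,st[i],ce[i].round(1),np.median(p,0).round(4),p[:,2].max().round(3))
E
```

```text
top yel [ 107   76   61   52 1005] [146.4 111.1] [0.663  0.2571 0.1141] 1.042
top yel [ 32  98  24  32 559] [ 43.7 115.1] [0.6056 0.4836 0.2162] 1.042
top yel [149 206  11  14  53] [152.6 211.4] [0.4085 0.2615 0.0094] 0.016
top yel [167 211  23  13  82] [176.4 218.3] [0.387  0.1903 0.009 ] 0.013
top yel [160 222  23  13  78] [172.1 226.4] [0.3657 0.2007 0.0098] 0.014
top or [155  81   1  11  11] [155.  86.] [0.7102 0.2301 0.1779] 0.18
top or [270  89  10   8  64] [274.2  92.7] [ 0.7304 -0.0829  0.1084] 0.114
top or [365  94  11   7  66] [370.1  97. ] [ 0.7204 -0.3502  0.1083] 0.111
top or [219  98  12  11 114] [224.8 102.9] [0.6928 0.0519 0.1196] 1.042
top or [317 100  10  11 100] [321.5 104.6] [ 0.691  -0.2113  0.1195] 1.042
top or [221 118  22  25 468] [231.5 129.9] [0.6287 0.0338 0.0829] 1.042
top or [314 120  20  30 498] [324.1 134.1] [ 0.6192 -0.2234  0.0835] 0.091
top or [273 156   3  10  27] [274.1 160.3] [ 0.5527 -0.0861  0.048 ] 0.05
top or [365 163   4   9  22] [366.4 166.7] [ 0.5374 -0.3468  0.0471] 0.05
top or [247 168   3   8  24] [248.  171.5] [ 0.5259 -0.012   0.0219] 
[... 637 characters left out ...]
.1] [0.6067 0.4922 0.2144] 1.28
side or [187  88   8   7  43] [190.4  91. ] [ 0.7184 -0.352   0.1065] 0.11
side or [182 121  11   7  68] [186.9 124. ] [ 0.6885 -0.2123  0.1181] 1.28
side or [198 127  27  13 219] [210.5 132.6] [ 0.6207 -0.2189  0.0839] 1.28
side or [158 155   9   8  58] [162.2 158.4] [ 0.7282 -0.0848  0.1075] 0.114
side or [220 179   9   2  14] [224.7 179.4] [ 0.5473 -0.0874  0.0461] 0.05
side or [154 194  13   9  90] [159.8 198.4] [0.6902 0.0514 0.1187] 1.28
side or [173 198  25  15 286] [184.6 204.8] [0.6302 0.0393 0.0837] 1.28
side or [224 205   9   3  20] [227.8 206.4] [ 0.5235 -0.0135  0.0209] 0.026
side or [210 329   8   8  50] [213.6 332.6] [0.4691 0.3602 0.055 ] 0.062
```

View pics/crops.png

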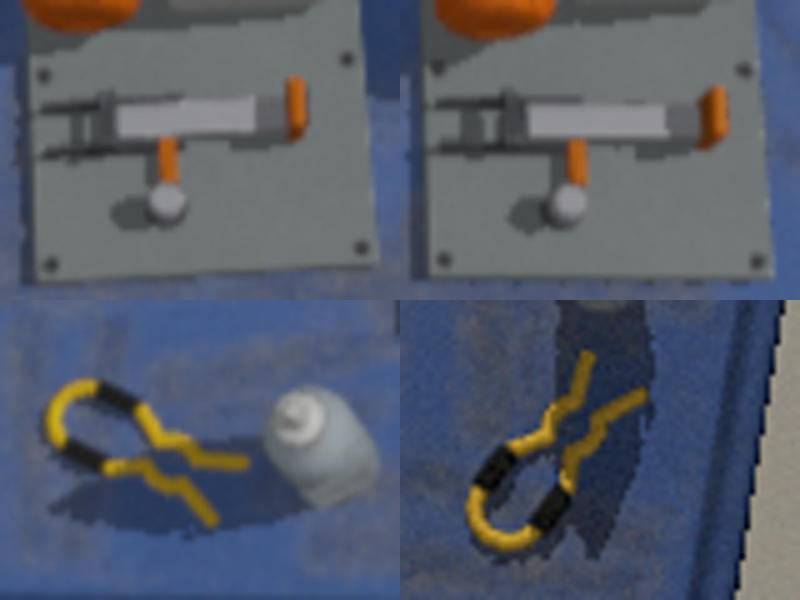

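The crops show each pin head just in front of its bolt lug, at top-view pixels (248,180) and (337,186). The orange tabs are at (274,160) and (366,167). The clip's black grips are at about (164,209) and (157,221), with its mouth heading down and to the right. Now I'll measure precisely in both views.

```bash
cat >> h.py <<'E'
def wrap(p): return np.c_[p[:,0],p[:,1]].astype(np.float32)
E
python3 - <<'E'
from h import *
np.set_printoptions(suppress=True,precision=4)
for n in('top','side'):
    c=dict(np.load(n+'0.npz')); P=cloud(c); hsv=cv2.cvtColor(c['frame'],cv2.COLOR_RGB2HSV)
    x,y,z=P[...,0],P[...,1],P[...,2]
    for nm,cx,cy in(('L',.50,-.012),('R',.487,-.27)):
        plate=(abs(z-.010)<.004)&(hsv[...,1]<70)&(abs(y-cy+.02)<.14)&(x>cx-.07)&(x<cx+.12)
        # front edge points per column bin
        pts=[]
        q=P[plate]
        for b in np.arange(cy-.10,cy+.07,.006):
            s=q[abs(q[:,1]-b)<.003]
            if len(s): pts.append((s[:,0].min(),b))
        pts=np.array(pts); v=cv2.fitLine(pts.astype(np.float32),cv2.DIST_HUBER,0,.001,.001).ravel()
        res=np.abs((pts-v[2:])@np.array([-v[1],v[0]])).mean()
        head=(abs(z-.035)<.006)&(np.hypot(x-cx,y-cy)<.02); h=P[head]
        # head ray check
        vv,uu=np.nonzero(head)
        print(n,nm,'plate z',np.median(q[:,2]),'edge',v,'yaw',np.degrees(np.arctan2(-v[0]*np.sign(v[1]),abs(v[1]))),res,'head',len(h),h.mean(0),'z',np.median(h[:,2]),'raymean',ray(c,uu.mean(),vv.mean(),.035))
    # clip
    reg=(x>.30)&(x<.46)&(y>.15)&(y<.32)
    if n=='top': reg&=~((x>.33)&(y<.165))
    yel=cv2.inRange(hsv,(18,100,60),(35,255,255))>0
    blk=reg&(z>.007)&(z<.022)&~yel&(hsv[...,2]<70)
    k,l,st,ce=cv2.connectedComponentsWithStats(blk.astype(np.uint8))
    for i in range(1,k):
        if st[i,4]>=6: p=P[l==i]; print(n,'grip',st[i],ce[i],p.mean(0),ray(c,*ce[i],.011))
    k,l,st,ce=cv2.connectedComponentsWithStats((reg&yel).astype(np.uint8),connectivity=8)
    for i in range(1,k):
        if st[i,4]>=15: 
            p=P[l==i]; print(n,'yel',st[i,4],p.mean(0),'ymin pt',p[p[:,1].argmin()],'ymax pt',p[p[:,1].argmax()])
    b=reg&(z>.03); bt=(z>.03)&(abs(x-.39)<.06)&(abs(y-.12)<.06); print('bottle',P[bt].mean(0),P[bt].min(0),P[bt].max(0))
E
```

```text
top L plate z 0.010743367895991063 edge [ 0.0703 -0.9975  0.4616 -0.028 ] yaw 4.0303965 0.0006119496916272573 head 47 [ 0.499  -0.0116  0.0341] z 0.034593348358582965 raymean [ 0.4988 -0.0116  0.035 ]
top R plate z 0.010202159826100732 edge [ 0.0146 -0.9999  0.4479 -0.2944] yaw 0.8338474 0.0002256253188940681 head 43 [ 0.4861 -0.262   0.034 ] z 0.03416913365309249 raymean [ 0.4858 -0.2618  0.035 ]
top grip [160 206   8   6  24] [162.9583 208.8333] [0.4138 0.2289 0.0147] [0.4145 0.2298 0.011 ]
top grip [152 218   9   6  26] [156.1154 220.4231] [0.3803 0.2457 0.0151] [0.3808 0.2469 0.011 ]
top yel 61 [0.4064 0.2592 0.0091] ymin pt [0.4157 0.2398 0.0168] ymax pt [ 0.395   0.2718 -0.0008]
top yel 76 [0.3895 0.1946 0.0083] ymin pt [0.3755 0.1654 0.0046] ymax pt [0.404  0.2196 0.0021]
top yel 84 [0.3648 0.2009 0.0092] ymin pt [0.3468 0.169  0.0065] ymax pt [0.3712 0.236  0.0076]
bottle [0.3733 0.0962 0.1164] [0.3507 0.0762 0.0312] [0.4035 0.1235 0.1748]
side L plate z 0.009836083804448004 edge [ 0.0788 -0.9969  0.4562 -0.0178] yaw 4.521364 0.003579516751021027 head 41 [ 0.4954 -0.0103  0.0337] z 0.03417584487412961 raymean [ 0.4952 -0.0095  0.035 ]
side R plate z 0.009753936440865973 edge [ 0.0012 -1.      0.4458 -0.3052] yaw 0.07120904 0.0016329307973489676 head 32 [ 0.4834 -0.262   0.0338] z 0.0336298086431136 raymean [ 0.4832 -0.261   0.035 ]
side grip [245 289   8   9  40] [248.375 293.1  ] [0.4105 0.2297 0.0134] [0.4108 0.2289 0.011 ]
side grip [256 297   8   9  38] [259.4474 301.2368] [0.3774 0.246  0.0135] [0.3776 0.2451 0.011 ]
side yel 91 [0.3841 0.1887 0.0078] ymin pt [0.3777 0.1536 0.0063] ymax pt [0.4008 0.2163 0.0135]
side yel 92 [0.3612 0.1996 0.0079] ymin pt [0.342  0.1676 0.0069] ymax pt [0.3698 0.2361 0.0152]
side yel 76 [0.4038 0.2588 0.0079] ymin pt [0.4207 0.2391 0.0036] ymax pt [0.3979 0.2695 0.0082]
bottle [0.3754 0.1134 0.103 ] [0.3489 0.0822 0.0302] [0.4032 0.1275 0.1728]
```

```bash
cat >> h.py <<'E'
from scipy.spatial.transform import Rotation as Rn
D={'L':(np.array([.497,-.0107]),np.radians(4.1)),'R':(np.array([.4846,-.2615]),np.radians(.6))}
def dock(k,x,y):
    o,a=D[k]; return o+np.array([[np.cos(a),-np.sin(a)],[np.sin(a),np.cos(a)]])@[x,y]
def plan(xy,z,yaw):
    s=bot.state(); R0=np.array(s['ee_rot']); a=np.radians(yaw)
    R1=np.array([[np.cos(a),np.sin(a),0],[np.sin(a),-np.cos(a),0],[0,0,-1]])
    d=R0.T@(np.array([*xy,z])-s['position']); r=Rn.from_matrix(R0.T@R1).as_rotvec()
    print('d',d.round(4),'r',r.round(4),'dist',np.linalg.norm(d).round(3),'pos',np.round(s['position'],4),'q',np.round(s['q'],2))
E
python3 -c "
from h import *
plan(dock('R',.046,-.118),.16,90.6)"
```

```text
d [ 0.3506 -0.1731  0.0706] r [-0.0018 -0.0012 -1.1964] dist 0.397 pos [ 0.2719 -0.6713  0.2302] q [ 1.09  0.59  0.05  1.61 -0.03  0.94 -0.03]
```

The manual's scale: shifts go in shares of 0.5 m and turns go in shares of 120 degrees. Converting my numbers, 0.3506 m / 0.5 = 0.7012, 0.35 m / 0.5 = 0.7, -1.196 rad / 2.0944 = -0.571.

```bash
python3 inch.py '[{"d": [0.1, -0.05, 0.02], "turn_vec": [0, 0, -0.0812], "finger_gap": 0}, {"d": [0.2, -0.1, 0.04], "turn_vec": [0, 0, -0.1623], "finger_gap": 0}, {"d": [0.3, -0.15, 0.06], "turn_vec": [0, 0, -0.2435], "finger_gap": 0}, {"d": [0.4, -0.2, 0.08], "turn_vec": [0, 0, -0.3247], "finger_gap": 0}, {"d": [0.5, -0.25, 0.1], "turn_vec": [0, 0, -0.4058], "finger_gap": 0}, {"d": [0.6, -0.3, 0.12], "turn_vec": [0, 0, -0.487], "finger_gap": 0}, {"d": [0.7, -0.346, 0.14], "turn_vec": [-0.001, -0.0005, -0.571], "finger_gap": 0}, {"d": [0.7012, -0.3462, 0.14], "turn_vec": [-0.001, -0.0005, -0.571], "finger_gap": 0}]'
python3 -c "
from h import *
plan(dock('R',.046,-.118),.025,90.6)"
```

```text
time_s: 1.1
position: [0.5363, -0.373, 0.1603]
ee_rot: [[-0.021, 1.0, 0.003], [1.0, 0.021, 0.003], [0.003, 0.003, -1.0]]
force: [-0.1, 0.4, -0.8]
gripper_width: -0.0
gripper_force: 0.0
d [-0.0064 -0.005   0.1353] r [ 0.0028 -0.0032  0.01  ] dist 0.136 pos [ 0.5363 -0.373   0.1603] q [ 0.73  0.59 -0.28  1.82  0.22  0.75  0.36]
```

In the tool's units: 0.135 m / 0.5 = 0.27, 0.13 m / 0.5 = 0.26.

```bash
python3 inch.py '[{"d": [-0.012, -0.01, 0.1], "finger_gap": 0}, {"d": [-0.012, -0.01, 0.2], "finger_gap": 0}, {"d": [-0.012, -0.01, 0.26], "finger_gap": 0}, {"d": [-0.012, -0.01, 0.27], "finger_gap": 0}, {"d": [-0.012, -0.01, 0.27], "finger_gap": 0}]'
python3 - <<'E'
from h import *
plan(dock('R',.046,-.118),.025,90.6)
t=cap('top');s=cap('side'); p=bot.state()['position']
ut=proj(t,p);us=proj(s,p);print(ut,us)
R=lambda c,u,w=80,h=60:cv2.resize(c['frame'][int(u[1]-h/2):int(u[1]+h/2),int(u[0]-w/2):int(u[0]+w/2),::-1],(400,300),interpolation=cv2.INTER_CUBIC)
cv2.imwrite('pics/p1.png',np.hstack([R(t,ut),R(s,us)]))
E
```

```text
time_s: 1.72
position: [0.5272, -0.387, 0.0267]
ee_rot: [[-0.009, 1.0, 0.001], [1.0, 0.009, -0.002], [-0.002, 0.001, -1.0]]
force: [0.1, -0.9, -0.6]
gripper_width: 0.0002
gripper_force: 0.0
d [0.008  0.0047 0.0017] r [ 0.0011  0.0025 -0.0015] dist 0.009 pos [ 0.5272 -0.387   0.0267] q [ 0.7   0.77 -0.21  1.88  0.29  0.52  0.31]
(np.float64(378.6137894735029), np.float64(171.68257149490987)) (np.float64(252.14141608055536), np.float64(107.84005307878525))
```

View pics/p1.png

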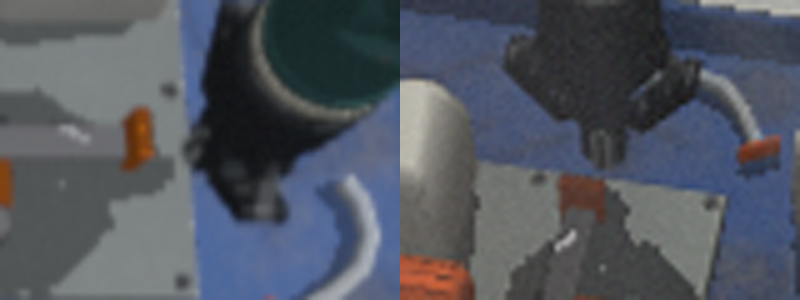

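The fingertips show where the arm's reading projects, in line with the tab at (369,173) in the top view. The cameras and arm agree to about 2 mm, so I'll push.

In the tool's units: 0.042 m / 0.5 = 0.084, 0.01 m / 0.5 = 0.02.

```bash
python3 inch.py '[{"d": [0.02, 0.008, 0.002], "finger_gap": 0}, {"d": [0.04, 0.008, 0.002], "finger_gap": 0}, {"d": [0.056, 0.008, 0.002], "finger_gap": 0}, {"d": [0.068, 0.008, 0.002], "finger_gap": 0}, {"d": [0.076, 0.008, 0.002], "finger_gap": 0}, {"d": [0.084, 0.008, 0.002], "finger_gap": 0}, {"d": [0.084, 0.008, 0.002], "finger_gap": 0}]'; python3 inch.py '[{"d": [0.006, 0, 0], "finger_gap": 0}, {"d": [0.012, 0, 0], "finger_gap": 0}, {"d": [0.012, 0, 0], "finger_gap": 0}]'
```

```text
time_s: 2.7
position: [0.5313, -0.3466, 0.0255]
ee_rot: [[-0.009, 1.0, 0.003], [1.0, 0.009, -0.005], [-0.005, 0.003, -1.0]]
force: [1.1, -4.4, 0.9]
gripper_width: 0.0001
gripper_force: 2.5
time_s: 3.08
position: [0.5313, -0.3466, 0.0256]
ee_rot: [[-0.005, 1.0, 0.005], [1.0, 0.005, -0.012], [-0.012, 0.005, -1.0]]
force: [2.1, -13.6, -4.1]
gripper_width: -0.0003
gripper_force: 6.7
```

In the tool's units: 0.008 m / 0.5 = 0.016, 0.004 m / 0.5 = 0.008.

```bash
python3 inch.py '[{"d": [0.008, 0, 0], "finger_gap": 0}, {"d": [0.016, 0, 0], "finger_gap": 0}, {"d": [0.016, 0, 0], "finger_gap": 0}]'; python3 - <<'E'
from h import *
c=cap('top'); P=cloud(c); hsv=cv2.cvtColor(c['frame'],cv2.COLOR_RGB2HSV)
m=cv2.inRange(hsv,(3,120,60),(16,255,255)); m[:150]=0
k,l,st,ce=cv2.connectedComponentsWithStats(m)
for i in range(1,k):
    if st[i,4]>8: print(st[i],ce[i].round(1),np.median(P[l==i],0).round(4))
E
```

```text
time_s: 3.45
position: [0.5313, -0.3465, 0.0258]
ee_rot: [[-0.001, 1.0, 0.008], [1.0, 0.001, -0.02], [-0.02, 0.008, -1.0]]
force: [3.5, -24.9, -10.2]
gripper_width: 0.0001
gripper_force: 12.4
[312 150  19   3  40] [320.6 150.7] [ 0.5835 -0.2198  0.0439]
[272 156   4  12  39] [273.8 161.1] [ 0.5502 -0.086   0.0463]
[356 163   6  12  53] [358.4 168.1] [ 0.5335 -0.3256  0.0453]
[247 168   4   8  26] [248.2 171.5] [ 0.5257 -0.012   0.0218]
[330 173   4   9  32] [331.3 177. ] [ 0.5127 -0.252   0.0211]
[111 182   8   8  45] [114.1 185.3] [0.4717 0.3584 0.057 ]
[391 201   6   9  21] [393.3 205.2] [ 0.4347 -0.4283  0.0115]
```

Bolt R is stuck hard: 25 N with no motion, and its lug moved about 20 mm, to roughly 22. I'll retreat and go to dock L.

In the tool's units: -0.1 m / 0.5 = -0.2, -0.07 m / 0.5 = -0.14.

```bash
python3 inch.py '[{"d": [-0.04, 0, 0], "finger_gap": 0}, {"d": [-0.06, 0, -0.06], "finger_gap": 0}, {"d": [-0.06, 0, -0.14], "finger_gap": 0}, {"d": [-0.06, 0, -0.2], "finger_gap": 0}, {"d": [-0.06, 0, -0.2], "finger_gap": 0}, {"d": [-0.06, 0, -0.2], "finger_gap": 0}]' | head -3; python3 -c "
from h import *
plan(dock('L',.044,-.116),.125,94.1)"
```

```text
time_s: 4.25
position: [0.5298, -0.3587, 0.1242]
ee_rot: [[-0.011, 1.0, -0.002], [1.0, 0.011, 0.0], [0.0, -0.002, -1.0]]
d [ 0.2352  0.022  -0.0008] r [-0.0015 -0.0003 -0.0608] dist 0.236 pos [ 0.5298 -0.3587  0.1242] q [ 0.7   0.63 -0.26  1.87  0.24  0.67  0.31]
```

In the tool's units: 0.235 m / 0.5 = 0.47, 0.22 m / 0.5 = 0.44, -0.06 rad / 2.0944 = -0.0286.

```bash
python3 inch.py '[{"d": [0.1, 0.01, 0], "turn_vec": [0, 0, -0.0095], "finger_gap": 0}, {"d": [0.22, 0.02, 0], "turn_vec": [0, 0, -0.0191], "finger_gap": 0}, {"d": [0.34, 0.03, 0], "turn_vec": [0, 0, -0.0286], "finger_gap": 0}, {"d": [0.44, 0.044, 0.04], "turn_vec": [0, 0, -0.0286], "finger_gap": 0}, {"d": [0.47, 0.044, 0.1], "turn_vec": [0, 0, -0.0286], "finger_gap": 0}, {"d": [0.47, 0.044, 0.16], "turn_vec": [0, 0, -0.0286], "finger_gap": 0}, {"d": [0.47, 0.044, 0.198], "turn_vec": [0, 0, -0.0286], "finger_gap": 0}, {"d": [0.47, 0.044, 0.198], "turn_vec": [0, 0, -0.0286], "finger_gap": 0}]' | head -4; python3 -c "
from h import *
plan(dock('L',.044,-.094),.025,94.1)"
```

```text
time_s: 5.25
position: [0.5488, -0.1249, 0.0238]
ee_rot: [[-0.07, 0.998, -0.004], [0.998, 0.07, -0.001], [-0.001, -0.004, -1.0]]
force: [-0.1, -0.5, -0.1]
d [ 0.0236  0.0005 -0.0012] r [-0.0039  0.0011 -0.0018] dist 0.024 pos [ 0.5488 -0.1249  0.0238] q [ 0.27  0.71 -0.17  2.08  0.31  0.38 -0.09]
```

In the tool's units: 0.072 m / 0.5 = 0.144, 0.068 m / 0.5 = 0.136.

```bash
python3 inch.py '[{"d": [0.02, 0, 0], "finger_gap": 0}, {"d": [0.04, 0, 0], "finger_gap": 0}, {"d": [0.06, 0, 0], "finger_gap": 0}, {"d": [0.08, 0, 0], "finger_gap": 0}, {"d": [0.1, 0, 0], "finger_gap": 0}, {"d": [0.12, 0, 0], "finger_gap": 0}, {"d": [0.136, 0, 0], "finger_gap": 0}, {"d": [0.144, 0, 0], "finger_gap": 0}]' | sed -n '1,2p;4p'; python3 inch.py '[{"d": [0.006, 0, 0], "finger_gap": 0}, {"d": [0.012, 0, 0], "finger_gap": 0}, {"d": [0.018, 0, 0], "finger_gap": 0}, {"d": [0.022, 0, 0], "finger_gap": 0}, {"d": [0.022, 0, 0], "finger_gap": 0}]' | sed -n '1,2p;4p'
```

```text
time_s: 6.25
position: [0.546, -0.0535, 0.0258]
force: [1.6, -7.7, 0.9]
time_s: 6.88
position: [0.5458, -0.0534, 0.0259]
force: [4.2, -20.1, -0.3]
```

In the tool's units: -0.2 m / 0.5 = -0.4, -0.19 m / 0.5 = -0.38.

```bash
python3 inch.py '[{"d": [-0.04, 0, 0], "finger_gap": 0}, {"d": [-0.07, 0, -0.06], "finger_gap": 0}, {"d": [-0.07, 0, -0.16], "finger_gap": 0}, {"d": [-0.07, 0, -0.28], "finger_gap": 0.085}, {"d": [-0.07, 0, -0.38], "finger_gap": 0.085}, {"d": [-0.07, 0, -0.4], "finger_gap": 0.085}, {"d": [-0.07, 0, -0.4], "finger_gap": 0.085}]' | head -2; python3 - <<'E'
from h import *
c=cap('side'); P=cloud(c); hsv=cv2.cvtColor(c['frame'],cv2.COLOR_RGB2HSV)
m=cv2.inRange(hsv,(3,120,60),(16,255,255)); m[:,:200]=0
k,l,st,ce=cv2.connectedComponentsWithStats(m)
for i in range(1,k):
    if st[i,4]>8: print(st[i],ce[i].round(1),np.median(P[l==i],0).round(4))
plan((.398,.241),.225,243.1)
E
```

```text
time_s: 7.75
position: [0.5466, -0.0762, 0.2256]
[280 105   8   4  19] [283.2 106.5] [ 0.4326 -0.4306  0.0067]
[244 117   8   4  18] [247.7 118. ] [ 0.5291 -0.3263  0.0465]
[200 131  27  20 360] [214.7 140.8] [ 0.6031 -0.2001  0.0734]
[246 141   8   4  24] [249.6 142.5] [ 0.5088 -0.2536  0.0195]
[216 193  11   9  62] [221.4 196.2] [ 0.5444 -0.0328  0.0426]
[221 220  10   5  36] [225.2 222.3] [0.5187 0.0391 0.0199]
[210 329   8   9  61] [213.7 333.1] [0.4685 0.3604 0.0554]
d [ 0.327  -0.1251 -0.0007] r [-2.3000e-03 -1.8000e-03 -2.6016e+00] dist 0.35 pos [ 0.5459 -0.0763  0.2245] q [ 0.28  0.4  -0.3   2.    0.17  0.77 -0.04]
```

The free bolt in dock L is home: its lug moved about 53 mm, which puts the joint near 0.060. Now to the clip.

In the tool's units: 0.327 m / 0.5 = 0.654, -0.06 m / 0.5 = -0.12, -1.43 rad / 2.0944 = -0.6828.

```bash
python3 inch.py '[{"d": [0.08, -0.03, 0], "turn_vec": [0, 0, -0.0812], "finger_gap": 0.085}, {"d": [0.16, -0.06, 0], "turn_vec": [0, 0, -0.1671], "finger_gap": 0.085}, {"d": [0.24, -0.09, 0], "turn_vec": [0, 0, -0.2531], "finger_gap": 0.085}, {"d": [0.32, -0.12, 0], "turn_vec": [0, 0, -0.339], "finger_gap": 0.085}, {"d": [0.4, -0.15, 0], "turn_vec": [0, 0, -0.4249], "finger_gap": 0.085}, {"d": [0.48, -0.18, 0], "turn_vec": [0, 0, -0.5109], "finger_gap": 0.085}, {"d": [0.56, -0.214, 0], "turn_vec": [0, 0, -0.5968], "finger_gap": 0.085}, {"d": [0.654, -0.25, 0], "turn_vec": [0, 0, -0.6828], "finger_gap": 0.085}]' | head -2; python3 -c "
from h import *
plan((.398,.241),.225,243.1)"
```

```text
time_s: 8.8
position: [0.3976, 0.2406, 0.2229]
d [-0.0004  0.0005 -0.0021] r [-0.0018 -0.005  -1.167 ] dist 0.002 pos [0.3976 0.2406 0.2229] q [-0.05  0.36 -0.75  2.16  0.36  0.75  0.48]
```

In the tool's units: 0.1 m / 0.5 = 0.2, 0.05 m / 0.5 = 0.1, -1.167 rad / 2.0944 = -0.5572.

```bash
python3 inch.py '[{"turn_vec": [0, 0, -0.0859], "finger_gap": 0.085}, {"turn_vec": [0, 0, -0.1719], "finger_gap": 0.085}, {"turn_vec": [0, 0, -0.2578], "finger_gap": 0.085}, {"turn_vec": [0, 0, -0.3438], "finger_gap": 0.085}, {"d": [0, 0, 0.04], "turn_vec": [0, 0, -0.4297], "finger_gap": 0.085}, {"d": [0, 0, 0.1], "turn_vec": [0, 0, -0.5157], "finger_gap": 0.085}, {"d": [0, 0, 0.18], "turn_vec": [0, 0, -0.5572], "finger_gap": 0.085}, {"d": [0, 0, 0.2], "turn_vec": [0, 0, -0.5572], "finger_gap": 0.085}]' | head -3; python3 - <<'E'
from h import *
plan((.398,.241),.03,243.1)
t=cap('top');s=cap('side'); p=bot.state()['position']
p=[.396,.2376,.01]
ut=proj(t,p);us=proj(s,p);print(ut,us)
R=lambda c,u,w=80,h=60:cv2.resize(c['frame'][int(u[1]-h/2):int(u[1]+h/2),int(u[0]-w/2):int(u[0]+w/2),::-1],(400,300),interpolation=cv2.INTER_CUBIC)
cv2.imwrite('pics/p2.png',np.hstack([R(t,ut),R(s,us)]))
E
```

```text
time_s: 9.8
position: [0.3969, 0.2387, 0.1216]
ee_rot: [[-0.457, -0.89, -0.007], [-0.89, 0.457, -0.005], [0.008, 0.004, -1.0]]
d [-0.0033 -0.0003  0.0916] r [ 0.0037 -0.0077 -0.0049] dist 0.092 pos [0.3969 0.2387 0.1216] q [ 0.    0.59 -0.87  2.24  0.78  0.65  1.23]
(np.float64(159.86136430535052), np.float64(215.23690922479068)) (np.float64(253.17258177852074), np.float64(297.3656978085602))
```

View pics/p2.png

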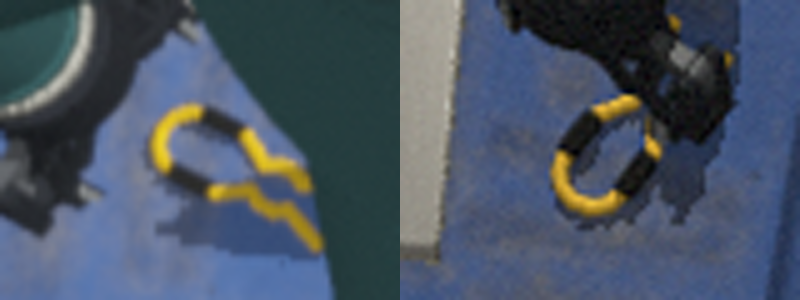

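In the tool's units: 0.12 m / 0.5 = 0.24, -0.003 m / 0.5 = -0.006, -0.008 rad / 2.0944 = -0.0038.

```bash
python3 inch.py '[{"d": [-0.006, 0, 0.06], "turn_vec": [0.0019, -0.0038, -0.0024], "finger_gap": 0.085}, {"d": [-0.006, 0, 0.14], "turn_vec": [0.0019, -0.0038, -0.0024], "finger_gap": 0.085}, {"d": [-0.006, 0, 0.2], "turn_vec": [0.0019, -0.0038, -0.0024], "finger_gap": 0.085}, {"d": [-0.006, 0, 0.23], "turn_vec": [0.0019, -0.0038, -0.0024], "finger_gap": 0.085}, {"d": [-0.006, 0, 0.24], "turn_vec": [0.0019, -0.0038, -0.0024], "finger_gap": 0.085}, {"d": [-0.006, 0, 0.24], "turn_vec": [0.0019, -0.0038, -0.0024], "finger_gap": 0.085}]' ; python3 -c "
from h import *
plan((.398,.241),.001,243.1)"
```

```text
time_s: 10.65
position: [0.4017, 0.2436, 0.0057]
ee_rot: [[-0.453, -0.892, 0.009], [-0.892, 0.453, 0.004], [-0.008, -0.006, -1.0]]
force: [0.5, -0.5, 0.2]
gripper_width: 0.0849
gripper_force: 0.0
d [0.004  0.0022 0.0047] r [-0.0065  0.0081 -0.0004] dist 0.007 pos [0.4017 0.2436 0.0057] q [-0.22  0.76 -0.58  2.29  1.18  0.42  0.87]
```

```bash
python3 inch.py '[{"finger_gap": 0.085}, {"finger_gap": 0.085}]' | head -2 ; python3 -c "
from h import *
plan((.398,.241),.001,243.1)"
```

```text
time_s: 10.9
position: [0.4016, 0.2432, 0.0057]
d [0.0036 0.0023 0.0046] r [-0.0064  0.008  -0.0005] dist 0.006 pos [0.4016 0.2432 0.0057] q [-0.22  0.76 -0.58  2.29  1.18  0.42  0.87]
```

In the tool's units: 0.0046 m / 0.5 = 0.0092, 0.0036 m / 0.5 = 0.0072, 0.008 rad / 2.0944 = 0.0038.

```bash
python3 inch.py '[{"d": [0.0072, 0.0046, 0.0092], "turn_vec": [-0.0029, 0.0038, 0], "finger_gap": 0.085}, {"d": [0.0072, 0.0046, 0.0092], "turn_vec": [-0.0029, 0.0038, 0], "finger_gap": 0.085}, {"d": [0.0072, 0.0046, 0.0092], "turn_vec": [-0.0029, 0.0038, 0], "finger_gap": 0.04}, {"d": [0.0072, 0.0046, 0.0092], "turn_vec": [-0.0029, 0.0038, 0], "finger_gap": 0.03}, {"d": [0.0072, 0.0046, 0.0092], "turn_vec": [-0.0029, 0.0038, 0], "finger_gap": 0.03}, {"d": [0.0072, 0.0046, 0.0092], "turn_vec": [-0.0029, 0.0038, 0], "finger_gap": 0.03}, {"d": [0.0072, 0.0046, 0.0092], "turn_vec": [-0.0029, 0.0038, 0], "finger_gap": 0.03}]'; python3 -c "
from h import *
plan((.398,.241),.001,243.1)"
```

```text
time_s: 11.78
position: [0.3976, 0.2408, 0.0009]
ee_rot: [[-0.452, -0.892, 0.0], [-0.892, 0.452, -0.001], [0.001, -0.001, -1.0]]
force: [-0.5, -0.5, 5.8]
gripper_width: 0.0463
gripper_force: 61.3
d [-0.0003 -0.0003 -0.0001] r [-0.0007 -0.001   0.0005] dist 0.0 pos [0.3976 0.2408 0.0009] q [-0.22  0.77 -0.57  2.29  1.18  0.42  0.87]
```

In the tool's units: -0.235 m / 0.5 = -0.47, -0.19 m / 0.5 = -0.38, 0.3 rad / 2.0944 = 0.1432.

```bash
python3 inch.py '[{"d": [0, 0, -0.04], "finger_gap": 0.03}, {"d": [0, 0, -0.14], "finger_gap": 0.03}, {"d": [0, 0, -0.26], "finger_gap": 0.03}, {"d": [0, 0, -0.38], "finger_gap": 0.03}, {"d": [0, 0, -0.47], "finger_gap": 0.03}, {"d": [0, 0, -0.47], "finger_gap": 0.03}, {"d": [0, 0, -0.47], "turn_vec": [0, 0, 0.0716], "finger_gap": 0.03}, {"d": [0, 0, -0.47], "turn_vec": [0, 0, 0.1432], "finger_gap": 0.03}]'; python3 -c "
from h import *
print(dock('L',0,-.109))
plan(dock('L',0,-.109),.235,94.1)"
```

```text
time_s: 12.78
position: [0.3967, 0.2396, 0.2337]
ee_rot: [[-0.7, -0.715, -0.003], [-0.715, 0.7, -0.003], [0.004, 0.0, -1.0]]
force: [0.3, -0.4, -1.8]
gripper_width: 0.046
gripper_force: 62.6
[ 0.50479322 -0.11942105]
d [ 0.181  -0.3284 -0.0006] r [-0.005  -0.0027  2.2953] dist 0.375 pos [0.3967 0.2396 0.2337] q [ 0.12  0.4  -0.97  2.15  0.45  0.82  1.23]
```

In the tool's units: -0.328 m / 0.5 = -0.656, -0.305 m / 0.5 = -0.61, 1.38 rad / 2.0944 = 0.6589.

```bash
python3 inch.py '[{"d": [0.04, -0.07, 0], "turn_vec": [0, 0, 0.0812], "finger_gap": 0.03}, {"d": [0.09, -0.16, 0], "turn_vec": [0, 0, 0.1623], "finger_gap": 0.03}, {"d": [0.14, -0.25, 0], "turn_vec": [0, 0, 0.2435], "finger_gap": 0.03}, {"d": [0.19, -0.34, 0], "turn_vec": [0, 0, 0.3247], "finger_gap": 0.03}, {"d": [0.24, -0.43, 0], "turn_vec": [0, 0, 0.4058], "finger_gap": 0.03}, {"d": [0.29, -0.52, 0], "turn_vec": [0, 0, 0.487], "finger_gap": 0.03}, {"d": [0.34, -0.61, 0], "turn_vec": [0, 0, 0.573], "finger_gap": 0.03}, {"d": [0.362, -0.656, 0], "turn_vec": [0, 0, 0.6589], "finger_gap": 0.03}]' | head -2; python3 inch.py '[{"turn_vec": [0, 0, 0.0859], "finger_gap": 0.03}, {"turn_vec": [0, 0, 0.1719], "finger_gap": 0.03}, {"turn_vec": [0, 0, 0.2578], "finger_gap": 0.03}, {"d": [0, 0, 0.04], "turn_vec": [0, 0, 0.3438], "finger_gap": 0.03}, {"d": [0, 0, 0.1], "turn_vec": [0, 0, 0.4297], "finger_gap": 0.03}, {"d": [0, 0, 0.16], "turn_vec": [0, 0, 0.4297], "finger_gap": 0.03}, {"d": [0, 0, 0.2], "turn_vec": [0, 0, 0.4297], "finger_gap": 0.03}, {"d": [0, 0, 0.2], "turn_vec": [0, 0, 0.4297], "finger_gap": 0.03}]'; python3 -c "
from h import *
plan(dock('L',0,-.112),.06,94.1)"
```

```text
time_s: 13.78
position: [0.5059, -0.121, 0.2333]
time_s: 14.78
position: [0.5042, -0.1169, 0.1328]
ee_rot: [[-0.093, 0.996, -0.008], [0.996, 0.093, -0.0], [0.0, -0.008, -1.0]]
force: [0.5, 0.1, -1.7]
gripper_width: 0.0463
gripper_force: 62.6
d [-0.0056  0.0009  0.0727] r [-0.0083 -0.0003  0.0212] dist 0.073 pos [ 0.5042 -0.1169  0.1328] q [ 0.34  0.5  -0.27  2.14  0.25  0.55 -0.02]
```

In the tool's units: 0.085 m / 0.5 = 0.17, 0.0009 m / 0.5 = 0.0018, 0.021 rad / 2.0944 = 0.01.

```bash
python3 inch.py '[{"d": [-0.01, 0, 0.06], "turn_vec": [-0.0038, 0, 0.01], "finger_gap": 0.03}, {"d": [-0.0112, 0, 0.12], "turn_vec": [-0.0038, 0, 0.01], "finger_gap": 0.03}, {"d": [-0.0112, 0.0018, 0.17], "turn_vec": [-0.0038, 0, 0.01], "finger_gap": 0.03}, {"d": [-0.0112, 0.0018, 0.17], "turn_vec": [-0.0038, 0, 0.01], "finger_gap": 0.03}, {"d": [-0.0112, 0.0018, 0.17], "turn_vec": [-0.0038, 0, 0.01], "finger_gap": 0.03}]'|head -3; python3 - <<'E'
from h import *
np.set_printoptions(suppress=True,precision=4)
plan(dock('L',0,-.112),.012,94.1)
s=bot.state(); T=np.array(s['ee_rot']); p0=np.array(s['position'])
ims=[]
for n in('top','side'):
    c=cap(n); P=cloud(c); hsv=cv2.cvtColor(c['frame'],cv2.COLOR_RGB2HSV)
    m=(cv2.inRange(hsv,(18,100,60),(35,255,255))>0)&(P[...,2]>.03)&(P[...,2]<.08)&(np.abs(P[...,1]+.1)<.12)&(P[...,0]<.56)
    k,l,st,ce=cv2.connectedComponentsWithStats(m.astype(np.uint8))
    for i in range(1,k):
        if st[i,4]>8:
            p=P[l==i]; print(n,st[i],p.mean(0),'tool',((p-p0)@T).mean(0),'tip',((p-p0)@T)[:,0].max())
    u=proj(c,[*dock('L',0,-.03),.03])
    h=(np.abs(P[...,2]-.034)<.006)&(np.hypot(P[...,0]-.497,P[...,1]+.0107)<.02)&(hsv[...,1]<60); print('head',h.sum(),P[h].mean(0))
    x,y=int(u[0])-40,int(u[1])-30
    ims.append(cv2.resize(c['frame'][y:y+60,x:x+80,::-1],(400,300),interpolation=cv2.INTER_CUBIC))
cv2.imwrite('pics/p3.png',np.hstack(ims))
E
```

```text
time_s: 15.4
position: [0.5091, -0.1229, 0.0514]
ee_rot: [[-0.071, 0.997, 0.008], [0.997, 0.071, -0.001], [-0.001, 0.008, -1.0]]
d [ 0.0008 -0.0044  0.0394] r [ 0.0082  0.0012 -0.0004] dist 0.04 pos [ 0.5091 -0.1229  0.0514] q [ 0.29  0.63 -0.18  2.17  0.32  0.35 -0.09]
top [254 167  24   7  78] [ 0.5178 -0.0631  0.059 ] tool [ 0.059   0.0129 -0.0075] tip 0.09219029479811472
top [255 176  26   8  89] [ 0.4934 -0.0687  0.0585] tool [ 0.0551 -0.0117 -0.0073] tip 0.09131528698100781
head 47 [ 0.4987 -0.0119  0.0347]
side [235 162  13   7  42] [ 0.509  -0.139   0.0585] tool [-0.0161 -0.0012 -0.0071] tip 0.0014773038599229344
side [229 175   9  22  71] [ 0.5152 -0.0637  0.0587] tool [ 0.0586  0.0103 -0.0073] tip 0.09313528060581552
side [240 176   8  22  70] [ 0.4898 -0.068   0.057 ] tool [ 0.0561 -0.0153 -0.0058] tip 0.09245586397203512
head 38 [ 0.4951 -0.0101  0.0342]
```

View pics/p3.png

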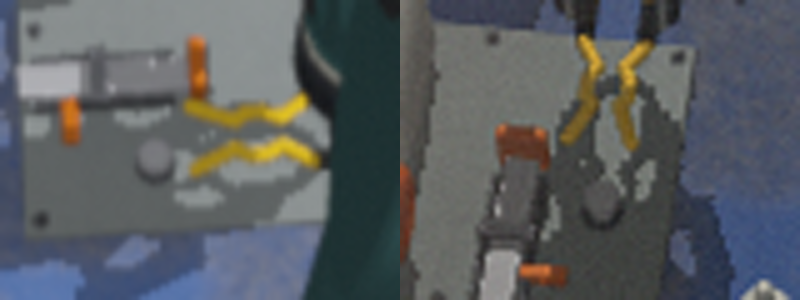

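The clip is held level with its legs straddling the line to the pin head, about 3.5 mm too far back in x. I'll correct that while lowering.

In the tool's units: 0.035 m / 0.5 = 0.07, -0.0035 m / 0.5 = -0.007, 0.008 rad / 2.0944 = 0.0038.

```bash
python3 inch.py '[{"d": [0, -0.007, 0.02], "turn_vec": [0.0038, 0, 0], "finger_gap": 0.03}, {"d": [0, -0.007, 0.04], "turn_vec": [0.0038, 0, 0], "finger_gap": 0.03}, {"d": [0, -0.007, 0.06], "turn_vec": [0.0038, 0, 0], "finger_gap": 0.03}, {"d": [0, -0.007, 0.07], "turn_vec": [0.0038, 0, 0], "finger_gap": 0.03}, {"d": [0, -0.007, 0.07], "turn_vec": [0.0038, 0, 0], "finger_gap": 0.03}, {"d": [0, -0.007, 0.07], "turn_vec": [0.0038, 0, 0], "finger_gap": 0.03}]'; python3 -c "
from h import *
plan(dock('L',.0009,-.112),.012,94.1)"
```

```text
time_s: 16.25
position: [0.5055, -0.1231, 0.0156]
ee_rot: [[-0.071, 0.997, -0.001], [0.997, 0.071, -0.001], [-0.001, -0.001, -1.0]]
force: [-0.1, -1.4, -1.0]
gripper_width: 0.0462
gripper_force: 62.6
d [0.0007 0.0005 0.0036] r [-0.0006  0.0008 -0.0005] dist 0.004 pos [ 0.5055 -0.1231  0.0156] q [ 0.26  0.7  -0.14  2.18  0.34  0.28 -0.11]
```

In the tool's units: 0.038 m / 0.5 = 0.076, 0.003 m / 0.5 = 0.006.

```bash
python3 inch.py '[{"d": [0, 0, 0.006], "finger_gap": 0.03}, {"d": [0.016, 0, 0.006], "finger_gap": 0.03}, {"d": [0.032, 0, 0.006], "finger_gap": 0.03}, {"d": [0.048, 0, 0.006], "finger_gap": 0.03}, {"d": [0.064, 0, 0.006], "finger_gap": 0.03}, {"d": [0.076, 0, 0.006], "finger_gap": 0.03}, {"d": [0.076, 0, 0.006], "finger_gap": 0.03}]'; python3 -c "
from h import *
plan(dock('L',.0009,-.05),.012,94.1)"
```

```text
time_s: 17.12
position: [0.5033, -0.0847, 0.0127]
ee_rot: [[-0.072, 0.997, 0.0], [0.997, 0.072, -0.001], [-0.001, 0.0, -1.0]]
force: [0.5, -0.4, -2.3]
gripper_width: 0.0462
gripper_force: 62.5
d [ 0.0243 -0.0001  0.0007] r [0.0003 0.0009 0.    ] dist 0.024 pos [ 0.5033 -0.0847  0.0127] q [ 0.17  0.7  -0.12  2.21  0.32  0.25 -0.17]
```

In the tool's units: 0.011 m / 0.5 = 0.022, 0.008 m / 0.5 = 0.016.

```bash
python3 inch.py '[{"d": [0.008, 0, 0], "finger_gap": 0.03}, {"d": [0.016, 0, 0], "finger_gap": 0.03}, {"d": [0.022, 0, 0], "finger_gap": 0.03}, {"d": [0.022, 0, 0], "finger_gap": 0.03}]'|sed -n '2p;4,5p'; python3 inch.py '[{"d": [0.008, 0, 0], "finger_gap": 0.03}, {"d": [0.016, 0, 0], "finger_gap": 0.03}, {"d": [0.022, 0, 0], "finger_gap": 0.03}, {"d": [0.026, 0, 0], "finger_gap": 0.03}, {"d": [0.026, 0, 0], "finger_gap": 0.03}]'|sed -n '2p;4,5p'
```

```text
position: [0.5021, -0.072, 0.0125]
force: [0.4, 4.3, -1.6]
gripper_width: 0.0456
position: [0.501, -0.0624, 0.0126]
force: [1.0, -2.3, -1.3]
gripper_width: 0.0463
```

The manual's scale: shifts go in shares of 0.5 m and turns go in shares of 120 degrees. Converting my numbers, 0.0015 m / 0.5 = 0.003.

```bash
python3 inch.py '[{"d": [0.003, 0, 0], "finger_gap": 0.03}, {"d": [0.003, 0, 0], "finger_gap": 0.03}]'|sed -n '2p;4,5p'; python3 - <<'E'
from h import *
np.set_printoptions(suppress=True,precision=4)
ims=[]
for n in('top','side'):
    c=cap(n); P=cloud(c)
    u=proj(c,[*dock('L',0,-.02),.03]); x,y=int(u[0])-40,int(u[1])-30
    ims.append(cv2.resize(c['frame'][y:y+60,x:x+80,::-1],(400,300),interpolation=cv2.INTER_CUBIC))
    hsv=cv2.cvtColor(c['frame'],cv2.COLOR_RGB2HSV)
    m=(cv2.inRange(hsv,(18,90,40),(35,255,255))>0)&(np.hypot(P[...,0]-.497,P[...,1]+.01)<.1)&(P[...,2]<.035)
    k,l,st,ce=cv2.connectedComponentsWithStats(m.astype(np.uint8))
    o,a=D['L']; R=np.array([[np.cos(a),-np.sin(a)],[np.sin(a),np.cos(a)]])
    for i in range(1,k):
        if st[i,4]>5: q=(P[l==i][:,:2]-o)@R; print(n,st[i,4],'dock mean',q.mean(0),'min',q.min(0),'max',q.max(0),'z',P[l==i][:,2].mean())
cv2.imwrite('pics/p4.png',np.hstack(ims))
E
```

```text
position: [0.501, -0.0621, 0.0127]
force: [1.2, -5.5, -1.2]
gripper_width: 0.0463
side 42 dock mean [ 0.0019 -0.0673] min [-0.019  -0.0765] max [ 0.0201 -0.0557] z 0.018943573423438838
side 21 dock mean [ 0.0146 -0.0231] min [ 0.0075 -0.0314] max [ 0.0208 -0.0143] z 0.017818957936067872
side 82 dock mean [-0.0155  0.0071] min [-0.024  -0.0319] max [-0.0065  0.041 ] z 0.018379963098857963
side 50 dock mean [0.0097 0.0179] min [ 0.0014 -0.0021] max [0.0188 0.0406] z 0.01778289780920019
```

View pics/p4.png

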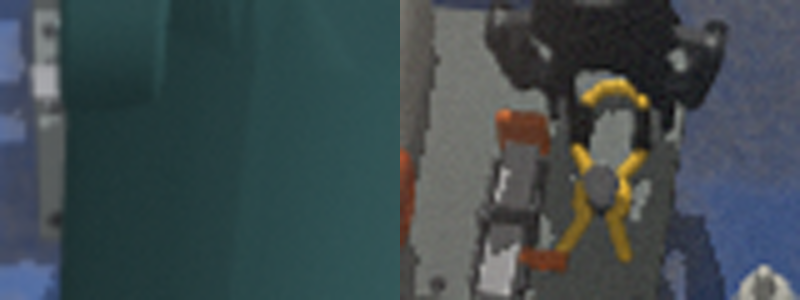

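The side view shows the pin head at crop (603,185) inside the clip pocket, with leg tips at +41 mm and the bow at -77 mm in dock y. It is seated, so I'll release.

In the tool's units: -0.12 m / 0.5 = -0.24, -0.002 m / 0.5 = -0.004.

```bash
python3 inch.py '[{"d": [-0.004, 0, 0], "finger_gap": 0.03}, {"d": [-0.004, 0, 0], "finger_gap": 0.05}, {"d": [-0.004, 0, 0], "finger_gap": 0.062}, {"d": [-0.004, 0, 0], "finger_gap": 0.062}, {"d": [-0.004, 0, -0.02], "finger_gap": 0.062}, {"d": [-0.004, 0, -0.06], "finger_gap": 0.062}, {"d": [-0.004, 0, -0.14], "finger_gap": 0.062}, {"d": [-0.004, 0, -0.24], "finger_gap": 0.062}]'; python3 inch.py '[{"d": [-0.06, -0.06, -0.1], "finger_gap": 0.062}, {"d": [-0.18, -0.06, -0.2], "finger_gap": 0.062}, {"d": [-0.3, -0.06, -0.2], "finger_gap": 0.062}, {"d": [-0.42, -0.06, -0.2], "finger_gap": 0.062}, {"d": [-0.42, -0.06, -0.2], "finger_gap": 0.062}]' | head -2
python3 - <<'E'
from h import *
np.set_printoptions(suppress=True,precision=4)
ims=[]
for n in('top','side'):
    c=cap(n); P=cloud(c)
    u=proj(c,[*dock('L',0,-.02),.03]); x,y=int(u[0])-40,int(u[1])-30
    ims.append(cv2.resize(c['frame'][y:y+60,x:x+80,::-1],(400,300),interpolation=cv2.INTER_CUBIC))
    hsv=cv2.cvtColor(c['frame'],cv2.COLOR_RGB2HSV)
    m=(cv2.inRange(hsv,(18,90,40),(35,255,255))>0)&(np.hypot(P[...,0]-.497,P[...,1]+.01)<.1)&(P[...,2]<.035)
    h=(np.abs(P[...,2]-.034)<.006)&(np.hypot(P[...,0]-.497,P[...,1]+.0107)<.016)&(hsv[...,1]<60)
    o,a=D['L']; R=np.array([[np.cos(a),-np.sin(a)],[np.sin(a),np.cos(a)]])
    q=(P[m][:,:2]-P[h][:,:2].mean(0))@R; print(n,'head',P[h].mean(0),'clip rel head',q.min(0),q.max(0),'z',P[m][:,2].mean())
    o=(cv2.inRange(hsv,(3,120,60),(16,255,255))); k,l,st,ce=cv2.connectedComponentsWithStats(o)
    print([np.median(P[l==i],0).round(3).tolist() for i in range(1,k) if 8<st[i,4]<80 and np.median(P[l==i],0)[2]<.06])
cv2.imwrite('pics/p5.png',np.hstack(ims))
E
```

```text
time_s: 19.6
position: [0.5002, -0.0615, 0.1337]
ee_rot: [[-0.071, 0.997, -0.003], [0.997, 0.071, -0.001], [-0.001, -0.003, -1.0]]
force: [-0.1, 1.0, 1.5]
gripper_width: 0.0623
gripper_force: 0.0
time_s: 20.23
position: [0.4851, -0.2791, 0.2338]
top head [ 0.4981 -0.0116  0.0345] clip rel head [-0.0227 -0.0766] [0.0239 0.0424] z 0.017806481408679863
[[0.661, 0.179, 0.025], [0.546, -0.035, 0.047], [0.535, -0.326, 0.046], [0.521, 0.037, 0.021], [0.512, -0.253, 0.021], [0.472, 0.359, 0.057], [0.435, -0.428, 0.012]]
side head [ 0.4948 -0.0107  0.033 ] clip rel head [-0.0218 -0.0789] [0.022  0.0407] z 0.017510370307873793
[[0.432, -0.431, 0.007], [0.532, -0.329, 0.046], [0.51, -0.253, 0.02], [0.545, -0.033, 0.042], [0.69, 0.072, 0.025], [0.518, 0.039, 0.019], [0.468, 0.361, 0.056]]
```

View pics/p5.png

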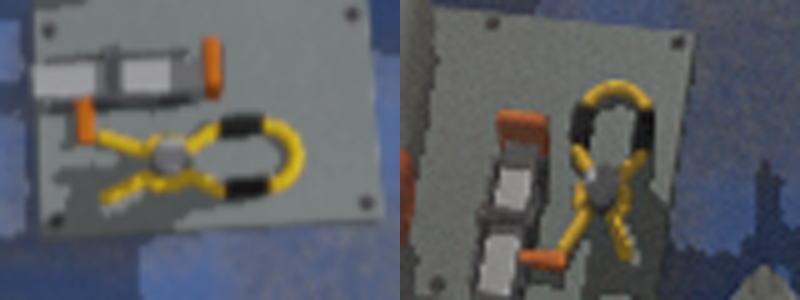

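Both views show the clip flat on the plate with the pin in its pocket (offset about 2 mm). The free bolt is home, the stuck bolt is unchanged and the gripper is clear, so I'll hand in.

```bash
python3 inch.py '[{"finger_gap": 0.062}, {"finger_gap": 0.062}]'|head -1; python3 -c "
from bench import bot, camrig
print(bot.close_job())"
```

```text
time_s: 20.58
the job is handed in; nothing more can be done
None
```

I handed in the job at 20.6 s: by camera, the left dock's bolt is home with the clip snapped onto its pin, flat and released, and the right dock's bolt is stuck at about 22 mm; no verdict was returned.

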